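Set the gauge blade under the tile and close the bonding jig

ROBOT

A 6-joint arm with a two-finger parallel gripper is mounted at the origin on the work surface. World frame = base frame: x ahead of the robot, y to its left, z up, the work surface at z = 0. Lengths are in m, angles in rad, forces in N, time in s.
With the tool pointing down it reaches from about 0.275 to 0.825 m from the base axis. Payload 4.9 kg.
Tool frame: the origin (TCP) lies at the very end of the fingers, on their centre line; the grasp point (between the pads) lies 19 mm behind it (arm.grasp_offset is the distance from the TCP to the grasp point, in m); z points along the fingers, x is the direction in which the jaws open and shut, and the axes are right-handed (so a half turn about z gives the same grasp; the last joint's range is limited). The gripper opens to 85 mm and grips with 20 to 120 N. Pads are 22 mm wide; open, the fingers measure 114 mm over their backs; the gripper's body (76 mm by 85 mm) begins 54 mm behind the grasp point. The pads swing forward as they close: fully open they stand 13 mm farther back than shut.
Start: joints at [1.091, 0.326, -0.193, 1.052, 0, 1.437], TCP at [0.186, 0.517, 0.231] pointing down, gripper open.
Joint ranges: [-2.65, 2.65], [-0.97, 1.79], [-1.3, 1.35], [-1.93, 2.1], [-1.47, 1.37], [-3.14, 3.14]. Speed limits (rad/s): [2.57, 2.57, 3.14, 3.14, 3.14, 3.14].

INTERFACE

Orientations are given as a rotation vector (axis times angle).
In Python, from workcell import arm, set_gripper, planner, capture, camera_model gives the robot as it stands. Calls block until the motion is done:
- arm.reach(position, orientation): joint-space move of the TCP to a pose.
- arm.line_to(position, orientation=None, speed=0.15, threshold=None): straight line of the TCP; orientation=None keeps the orientation; speed is the mean speed in m/s. With threshold (N) it stops when the force on the tool has changed by that much, and returns True; else False.
- arm.movej(angles): joint-space move.
- set_gripper(opening): opening from 0.0 (shut) to 1.0 (fully open); the grip force is fixed at half the most; returns when the fingers have stopped.
- arm.wait(seconds).
- planner.inverse_kinematics(position, orientation): joint angles nearest the present ones, or None.
- arm.observe(): the state.
- capture(name): name is "scene" or "top" or "wrist"; returns the picture (384x512x3 uint8, red, green, blue); there is no depth.
- camera_model(name): a dict with "camera_matrix" (3x3 intrinsics, pixels), "distortion" ([k1, k2, p1, p2, k3] as OpenCV has them; the pictures are not rectified), "world_from_camera" (4x4, takes a point from camera to world coordinates); the wrist camera has in their place "hand_eye" (4x4, takes a point from camera to tool coordinates, whose origin is the TCP and whose axes are the tool frame's). Camera axes: x right, y down, z forward; pixel columns grow to the right and rows downward; lengths in m; the calibration is good to about 2 mm. A picture is of the moment at which its call begins: read the wrist's pose just before it. camera_model takes no time and is no camera call.
A pose or a line that the arm cannot do raises arm.PlanningError and nothing moves.
- arm.job_done(): hands the job in, once; it reports no verdict.
The state is a dict: "t": time; "joint_pos": joint angles; "qd": joint speeds; "effort": joint torques, N m; "position": TCP position; "eef_rot": TCP orientation; "wrist_force": force on the tool from outside, world axes, zero at the start; "torque": the same for the moment, N m; "grip_width": opening from 0.0 (shut) to 1.0 (fully open).
Only numpy, scipy, OpenCV 4.12 (cv2) and the standard library are available. Lean on these libraries where they do the work, as an engineer would, in place of code of your own. Each camera call takes 0.05 s, during which the arm holds its last target. There are 200 camera calls.

TASK

Slide the steel gauge blade lying on the jig's board into the gap under the upper white tile until the dark line across the blade is level with that tile's front edge. Then gently lower the hinged aluminium cover until it rests on its stop. Leave the tile lying in its seat and do not disturb the other things on the bench.

Things in the scene. Friction and masses are not known exactly. Their poses are not given: they have to be found in the camera images.
- jig: Fixed tile jig: plywood board 18 mm thick, x -302 to +145, y -90 to +90. Origin on the bench below the middle of the tiles' front edge; x = the way the blade goes in, z up. A lower tile lies flush with the board at x = 0 to 120; the gap over it is 10 mm high, 66 mm wide. Guides 12 to 14 mm high before it: 66 mm apart at x = -15 to 0, flaring to 101 mm at x = -73; the board behind is open.
- mouth (a point): Middle of the gap's mouth: on the board's top (18 mm above the bench), right below the upper tile's front edge. Axes as the jig's.
- blade: Loose gauge blade, 160 mm long, about 250 g, lying flat on the board. Origin on its underside at mid-length; x axis towards the blade's tip, z up. Steel blade 60 mm wide, 5 mm thick, up to the tip at x = +80; wooden handle 50 mm wide, 26 mm high, from its flat rear end at x = -80 to -10.
- blade_line (a point): Middle of the dark line across the blade, on the blade's underside level: 40 mm behind the tip (blade x = +40). With the line level with the mouth, 40 mm of the blade is in the gap.
- top_tile: Loose upper white tile 120 x 110 x 8 mm, resting on the jig's ledges 28 mm above the bench, held by low lips; origin at the centre of its underside, x axis as the jig's.
- cover (a joint): Hinge of the aluminium cover (rad): 0 = level, resting on its stop; grows as it opens upward; starts at 0.8 to 1.2. Stiff: it stays where it is left. The cover is a plate 90 mm wide (along jig x), 8 mm thick, its mid-plane through the hinge axis, reaching 166 mm from the axis. Its underside carries a rubber pad.
- cover_hinge (a point): Middle of the cover's hinge axis, which lies along the jig's x axis, 46 mm above the bench, at jig x = 67.5, y = -80. The closed cover reaches from it towards jig +y, and its free edge lies over the rubber stop at jig y = +81. Axes as the jig's.
- cover_edge (a point): Middle of the cover's free edge, on its outer (upper when closed) face. Axes turn with the cover: y from hinge to edge, z out of the outer face.
- float: Bystander: rubber grout float, 190 x 90 mm, 65 mm high, with a handle on top; origin under its centre.
- trowel: Bystander: blue plastic notched trowel, 190 x 97 mm, 47 mm high; origin under its centre.
- scraper: Bystander: steel putty scraper with black handle, 167 mm long, 60 mm wide, 18 mm high; origin on its underside.
- spare_tile: Bystander: loose white tile 120 x 110 x 8 mm on the bench; origin under its centre.
- grout_tub: Bystander: closed tub 100 mm across, 110 mm high; origin under its centre.
- mug: Bystander: white mug 80 mm across, 90 mm high; origin under its centre.
Not all that is in view belongs to the job. Leave any purple, red or turquoise look-alike of the blade alone.

How it is judged:
On the way, in this order (a step that is already met when the one before it is completed fails the run):
1. the blade is in the gap to its line while the cover is still open (x of blade_line in the frame of mouth between -0.005 and 0.005 m and y of blade_line in the frame of mouth between -0.008 and 0.008 m and z of blade_line in the frame of mouth between -0.004 and 0.006 m and angle between the x axis of blade and the x axis of jig, either way round below 0.13 rad and value of joint cover above 0.5 rad), for 0.2 s.
2. the cover is lowered onto its stop (value of joint cover below 0.04 rad), for 0.2 s.
At the end, for the whole second after the job is handed in: The blade lies flat in the gap, straight, its line level with the upper tile's front edge within 5 mm, at rest; the cover rests on its stop (within 0.04 rad); the upper tile is within 8 mm of where it lay (x of blade_line in the frame of mouth between -0.005 and 0.005 m and y of blade_line in the frame of mouth between -0.008 and 0.008 m and z of blade_line in the frame of mouth between -0.004 and 0.006 m and angle between the x axis of blade and the x axis of jig, either way round below 0.13 rad and value of joint cover below 0.04 rad and linear speed of blade below 0.01 m/s and distance of top_tile from where it was at the start of the episode below 0.008 m); the robot touches nothing.
It fails at once if the cover is slammed (closing faster than 2.5 rad/s) (velocity of joint cover below -2.5 rad/s).
It fails at once if the upper tile is pushed out of its seat (more than 10 mm) (distance of top_tile from where it was at the start of the episode above 0.01 m).
It fails at once if a bystander is moved more than 30 mm (distance of any of float, trowel, scraper, spare_tile, grout_tub, mug from where it was at the start of the episode above 0.03 m).
It also fails if it takes over 59 s, if anything falls off the work surface, if the arm or the gripper's body presses on something with over 40 N, if the wrist force passes 120 N, or if a joint passes its speed limit or range.

## Working session

There is one attempt and no reset: what is moved stays moved. The work goes in short steps, each a Python script; the robot and the scene stay as the last script left them, time stands still between calls to the robot, and variables do not carry over. Pictures are saved under pics/ and viewed, about 8 in all and at most 12, crops included, and the job is handed in when it is done.

```bash
mkdir -p pics; ls; python3 - <<'E'
from workcell import arm, capture, camera_model
import cv2,numpy as np
for n in("top","scene"):
    im=capture(n); cv2.imwrite(f"pics/{n}0.png",cv2.resize(im[:,:,::-1],(800,600),interpolation=cv2.INTER_CUBIC)); np.save(f"{n}0.npy",im)
    m=camera_model(n); print(n,np.round(m["camera_matrix"],1).tolist(),np.round(m["distortion"],3),np.round(m["world_from_camera"],3).tolist())
print(np.round(camera_model("wrist")["hand_eye"],3).tolist(), camera_model("wrist")["camera_matrix"]); print(arm.observe()['t'],arm.grasp_offset)
E
```

```text
pics
top [[483.2, 0.0, 246.9], [0.0, 483.2, 195.3], [0.0, 0.0, 1.0]] [-0.11  0.    0.    0.    0.  ] [[-0.022, -0.985, 0.169, 0.237], [-1.0, 0.023, 0.002, -0.07], [-0.006, -0.169, -0.986, 1.773], [0.0, 0.0, 0.0, 1.0]]
scene [[378.7, 0.0, 250.7], [0.0, 378.7, 194.1], [0.0, 0.0, 1.0]] [-0.091  0.     0.     0.     0.   ] [[0.313, 0.627, -0.713, 1.435], [0.95, -0.199, 0.242, -0.38], [0.01, -0.753, -0.658, 0.882], [0.0, 0.0, 0.0, 1.0]]
[[1.0, 0.0, -0.0, -0.0], [-0.0, 0.962, 0.275, -0.07], [0.001, -0.275, 0.962, -0.142], [0.0, 0.0, 0.0, 1.0]] [[341.8895823    0.         252.34874664]
 [  0.         341.8895823  197.8707679 ]
 [  0.           0.           1.        ]]
0.1 0.0187
```

View pics/top0.png

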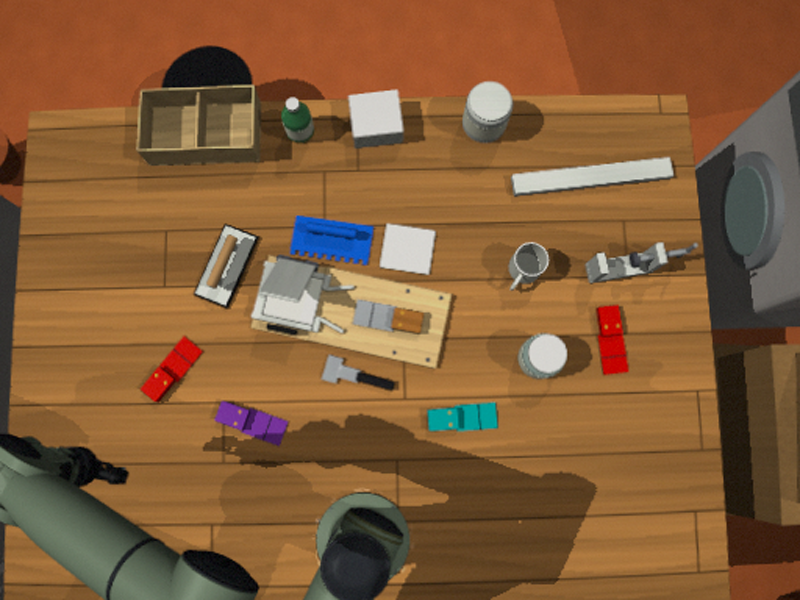

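View pics/scene0.png

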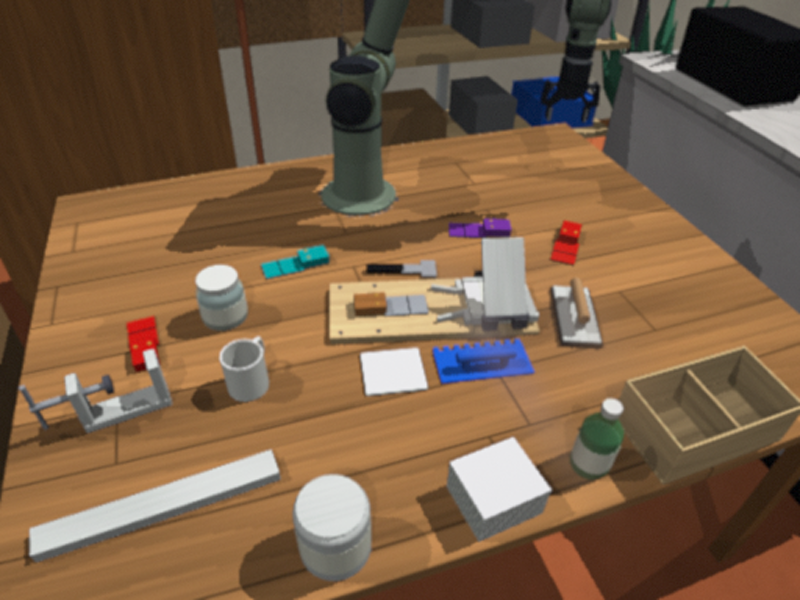

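The cover stands open on the jig's far side (top picture, ~(290,278)). The grey blade with the orange-brown handle lies on the board at (390,317). The purple (250,422), red (172,368), (612,340) and turquoise (462,417) objects are look-alikes. Only the grey/wood one lies on the board and fits the description. Next I take a rough jig pose and a close look with the wrist camera.

```bash
cat > h.py <<'E'
import numpy as np, cv2
from scipy.spatial.transform import Rotation as R
from workcell import arm, set_gripper, planner, capture, camera_model
def cam(n, st=None):
    m=camera_model(n)
    if n!="wrist": T=np.array(m["world_from_camera"])
    else:
        W=np.eye(4); W[:3,:3]=R.from_rotvec(st["eef_rot"]).as_matrix(); W[:3,3]=st["position"]; T=W@np.array(m["hand_eye"])
    return np.array(m["camera_matrix"]),np.array(m["distortion"]),T
def cast(px,z,c):
    K,D,T=c; u=cv2.undistortPoints(np.array(px,float).reshape(-1,1,2),K,D).reshape(-1,2)
    d=np.c_[u,np.ones(len(u))]@T[:3,:3].T; s=(z-T[2,3])/d[:,2]
    return T[:3,3]+s[:,None]*d
def proj(P,c):
    K,D,T=c; Ti=np.linalg.inv(T); r,_=cv2.Rodrigues(Ti[:3,:3])
    return cv2.projectPoints(np.array(P,float).reshape(-1,1,3),r,Ti[:3,3],K,D)[0].reshape(-1,2)
def down(yaw):  # tool y along world direction at angle yaw, pointing down
    y=np.array([np.cos(yaw),np.sin(yaw),0]); z=np.array([0,0,-1.]); x=np.cross(y,z)
    return R.from_matrix(np.c_[x,y,z]).as_rotvec()
def snap(name):
    st=arm.observe(); im=capture("wrist"); np.save(name+".npy",im); np.save(name+"_c.npy",np.hstack([st["position"],st["eef_rot"]]))
    cv2.imwrite(f"pics/{name}.png",cv2.resize(im[:,:,::-1],(800,600),interpolation=cv2.INTER_CUBIC)); return im,cam("wrist",st)
def load(name):
    a=np.load(name+"_c.npy"); return np.load(name+".npy"),cam("wrist",dict(position=a[:3],eef_rot=a[3:]))
E
python3 - <<'E'
from h import *
c=cam("top"); P=cast(np.array([[455,293],[438,367],[252,328],[268,257]])*.64,.018,c); print(P.round(3))
ax=(P[2]+P[3]-P[0]-P[1])[:2]; yaw=np.arctan2(ax[1],ax[0]); ctr=P.mean(0); print(yaw,ctr)
u=np.array([np.cos(yaw),np.sin(yaw),0]); tgt=ctr-0.04*u; tgt[2]=.30
for s in (0,np.pi):
  q=planner.inverse_kinematics(tgt,down(yaw+s)); print(q)
arm.reach(tgt,down(yaw)); snap("w1"); print(arm.observe()['t'])
E
```

```text
[[ 0.563 -0.231  0.018]
 [ 0.389 -0.185  0.018]
 [ 0.491  0.25   0.018]
 [ 0.662  0.213  0.018]]
1.347048392408909 [0.52632038 0.01182498 0.018     ]
[-0.19499868  0.22966674 -0.14737938  1.19375021  0.         -1.54204707]
[-1.94998681e-01  2.29666737e-01 -1.47379384e-01  1.19375021e+00
  4.44089210e-16  1.59954558e+00]
2.6667
```

View pics/w1.png

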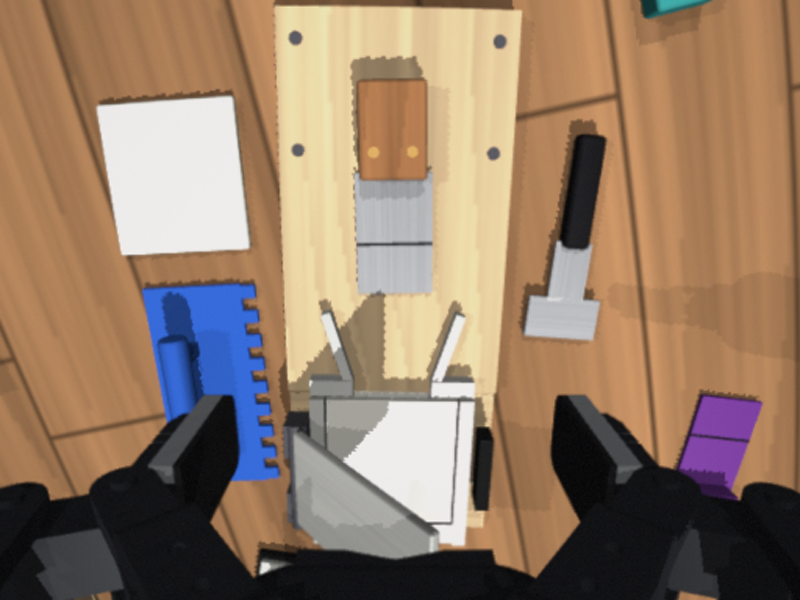

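The wrist view shows the jig clearly. The grey blade has its handle at (392,130) and its line at (395,243), and the tip at v=293 points to the mouth. The tile's front edge is at about v=398 and the guides are at (335,340) and (450,345). Now I measure with masks.

```bash
python3 - <<'E'
from h import *
im,c=load("w1"); hsv=cv2.cvtColor(im,cv2.COLOR_RGB2HSV)
for p in [(300,200),(450,70),(380,480),(395,215),(395,270),(392,110),(100,400),(440,480),(390,385)]:
    x,y=int(p[0]*.64),int(p[1]*.64); print(p,im[y,x],hsv[y,x])
print("tile col", [ (v,*im[v,275]) for v in range(236,266)])
# board edges
wood=((hsv[...,2]>190)&(im[...,1]>165)&(im[...,2]>110)&(hsv[...,1]>40)).astype(np.uint8)
L=[];Rr=[]
for v in range(12,180,3):
    w=np.where(wood[v,160:345])[0]+160
    if len(w)>60: L.append((w[0]-.5,v));Rr.append((w[-1]+.5,v))
def fit(px,z):
    P=cast(px,z,c)[:,:2]; l=cv2.fitLine(P.astype(np.float32),cv2.DIST_HUBER,0,.001,.001).ravel(); return l
for E in (L,Rr): 
    l=fit(E,.018); a=np.arctan2(l[1],l[0])%np.pi; print("edge",a,l,len(E))
# blade
x0,y0,x1,y1=220,40,285,195
s=hsv[y0:y1,x0:x1]; g=((s[...,1]<45)&(s[...,2]>90)).astype(np.uint8)
g=cv2.morphologyEx(g,cv2.MORPH_CLOSE,np.ones((5,5)))
n,lab,stt,_=cv2.connectedComponentsWithStats(g); k=1+stt[1:,4].argmax(); m=(lab==k).astype(np.uint8)
cn=max(cv2.findContours(m,0,2)[0],key=cv2.contourArea)[:,0]+[x0,y0]
r=cv2.minAreaRect(cast(cn,.023,c)[:,:2].astype(np.float32)); print("blade rect",r, cv2.boxPoints(r).round(4).tolist())
h=((s[...,0]<16)&(s[...,1]>140)&(s[...,2]>120)).astype(np.uint8)
n,lab,stt,_=cv2.connectedComponentsWithStats(h); k=1+stt[1:,4].argmax(); m=(lab==k).astype(np.uint8)
cn=max(cv2.findContours(m,0,2)[0],key=cv2.contourArea)[:,0]+[x0,y0]
r=cv2.minAreaRect(cast(cn,.044,c)[:,:2].astype(np.float32)); print("handle rect",r,cv2.boundingRect(cn))
E
```

```text
(300, 200) [237 216 167] [ 21  75 237]
(450, 70) [235 212 164] [ 20  77 235]
(380, 480) [239 237 236] [ 10   3 239]
(395, 215) [182 182 186] [120   5 186]
(395, 270) [186 187 190] [113   5 190]
(392, 110) [167 115  74] [ 13 142 167]
(100, 400) [175 129  88] [ 14 127 175]
(440, 480) [238 236 235] [ 10   3 238]
(390, 385) [143 123  94] [ 18  87 143]
tile col [(236, np.uint8(149), np.uint8(128), np.uint8(99)), (237, np.uint8(145), np.uint8(126), np.uint8(98)), (238, np.uint8(144), np.uint8(125), np.uint8(97)), (239, np.uint8(140), np.uint8(121), np.uint8(96)), (240, np.uint8(129), np.uint8(113), np.uint8(92)), (241, np.uint8(118), np.uint8(107), np.uint8(91)), (242, np.uint8(113), np.uint8(103), np.uint8(88)), (243, np.uint8(112), np.uint8(102), np.uint8(89)), (244, np.uint8(115), np.uint8(105), np.uint8(92)), (245, np.uint8(124), np.uint8(115), np.uint8(104)), (246, np.uint8(124), np.uint8(117), np.uint8(108)), (247, np.uint8(126), np.uint8(119), np.uint8(111)), (248, np.uint8(137), np.uint8(130), np.uint8(123)), (249, np.uint8(142), np.uint8(135), np.uint8(128)), (250, np.uint8(142), 
[... 681 characters left out ...]
nt8(237), np.uint8(236)), (264, np.uint8(239), np.uint8(237), np.uint8(236)), (265, np.uint8(239), np.uint8(237), np.uint8(236))]
edge 1.3321193 [ 0.23641732  0.9716516   0.58701384 -0.12028708] 56
edge 1.3313258 [ 0.23718832  0.9714637   0.4116351  -0.08054058] 56
blade rect ((0.5150758028030396, -0.03845756873488426), (0.09551782160997391, 0.05977259576320648), 78.23916625976562) [[0.47609999775886536, -0.07909999787807465], [0.534600019454956, -0.09130000323057175], [0.554099977016449, 0.002199999988079071], [0.49559998512268066, 0.014399999752640724]]
handle rect ((0.4993438720703125, -0.11398898810148239), (0.06554766744375229, 0.046214692294597626), 77.67369079589844) (229, 52, 43, 62)
```

```bash
python3 - <<'E'
from h import *
im,c=load("w1"); yaw=1.3317; u=np.array([np.cos(yaw),np.sin(yaw)]); v=np.array([-u[1],u[0]])
o=(np.array([.587014,-.120287])@v+np.array([.411635,-.080541])@v)/2; print("width",(np.array([.411635,-.080541])-np.array([.587014,-.120287]))@v)
print([(r,*im[r,255]) for r in range(0,10)])
J=lambda px,z:[((p[:2]@u).round(4),(p[:2]@v-o).round(4)) for p in cast(px,z,c)]
print("rear edge top",J([[255,4.5]],.018))
for r,z in((240,.018),(240.5,.028),(244.5,.018),(244.5,.028),(253.5,.036),(256.5,.036),(254.5,.028)): print(r,z,J([[275,r]],z))
print("screws",J(np.array([[295,38],[500,41],[298,150],[493,153]])*.64,.018))
print("tile corners",J(np.array([[325,398],[460,400],[455,523]])*.64,.036))
crop=im[175:360,170:330,::-1]; cv2.imwrite("pics/c1.png",cv2.resize(crop,None,fx=3.2*1,fy=3.2,interpolation=cv2.INTER_CUBIC))
E
```

```text
width 0.17980272230941435
[(0, np.uint8(111), np.uint8(81), np.uint8(55)), (1, np.uint8(111), np.uint8(81), np.uint8(55)), (2, np.uint8(112), np.uint8(82), np.uint8(55)), (3, np.uint8(123), np.uint8(94), np.uint8(66)), (4, np.uint8(193), np.uint8(163), np.uint8(123)), (5, np.uint8(230), np.uint8(203), np.uint8(156)), (6, np.uint8(234), np.uint8(210), np.uint8(163)), (7, np.uint8(234), np.uint8(211), np.uint8(162)), (8, np.uint8(234), np.uint8(211), np.uint8(162)), (9, np.uint8(234), np.uint8(211), np.uint8(163))]
rear edge top [(np.float64(-0.0797), np.float64(0.0006))]
240 0.018 [(np.float64(0.2058), np.float64(0.0325))]
240.5 0.028 [(np.float64(0.2023), np.float64(0.0317))]
244.5 0.018 [(np.float64(0.2124), np.float64(0.0327))]
244.5 0.028 [(np.float64(0.208), np.float64(0.0319))]
253.5 0.036 [(np.float64(0.2172), np.float64(0.0318))]
256.5 0.036 [(np.float64(0.2214), np.float64(0.0319))]
254.5 0.028 [(np.float64(0.2224), np.float64(0.0324))]
screws [(np.float64(-0.0578), np.float64(-0.0749)), (np.float64(-0.0582), np.float64(0.0755)), (np.float64(0.0221), np.float64(-0.0746)), (np.float64(0.0219), np.float64(0.075))]
tile corners [(np.float64(0.2204), np.float64(-0.0553)), (np.float64(0.2204), np.float64(0.0571)), (np.float64(0.3424), np.float64(0.0592))]
```

View pics/c1.png

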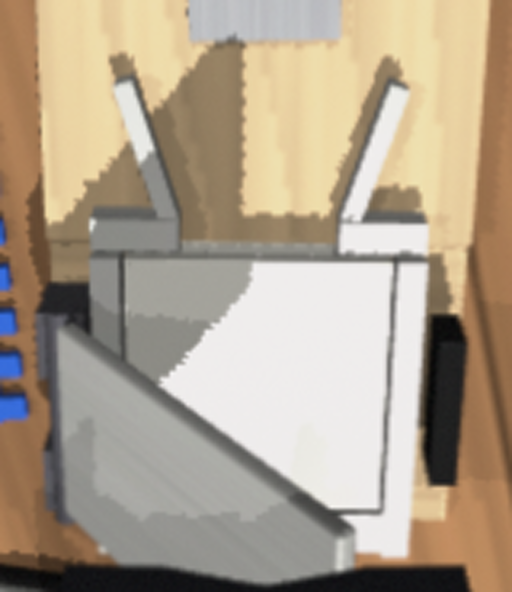

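```bash
cat >> h.py <<'E'
YAW=1.3317; U=np.array([np.cos(YAW),np.sin(YAW),0]); V=np.array([-U[1],U[0],0])
OY=(np.array([.587014,-.120287])@V[:2]+np.array([.411635,-.080541])@V[:2])/2+.0005
O=.2218*U+OY*V
def jw(x,y,z): return O+x*U+y*V+np.array([0,0,z])
def wj(P): P=np.atleast_2d(P)-O; return np.c_[P@U,P@V,P[:,2]]
E
python3 - <<'E'
from h import *
im,c=load("w1")
px=np.array([277.8,340.6])
for th in np.arange(.7,1.3,.1):
    print(round(th,2),proj(jw(.0225,-.08+.166*np.cos(th),.046+.166*np.sin(th)),c).round(1))
print("O",O,"tip",wj([.52485,.0083,0]),"handle",wj([.49934,-.11399,0]))
tip=np.array([.52485,.0083]);hc=np.array([.49934,-.11399]);d=tip-hc;d/=np.linalg.norm(d);byaw=np.arctan2(d[1],d[0]);print(byaw)
byaw=(byaw+1.3655)/2
g=tip-.135*np.array([np.cos(byaw),np.sin(byaw)])
set_gripper(1.0)
arm.reach([*g,.12],down(byaw)); arm.line_to([*g,.023],speed=.1,threshold=15)
print(arm.observe()["position"],arm.observe()["wrist_force"])
set_gripper(0); s=arm.observe(); print(s["grip_width"],s["position"],s["wrist_force"],s["t"])
# line up with the jig, lifted slightly
gx=wj([*g,0])[0,0]; print("gx",gx,wj([*g,0]))
arm.line_to([*g,.0245],speed=.03)
arm.line_to(jw(gx+.03,0,.0245),down(YAW),speed=.05)
print(arm.observe()["position"],arm.observe()["wrist_force"],arm.observe()["t"])
t=capture("top"); c=cam("top"); b=proj(jw(-.11,0,.02),c)[0].astype(int); np.save("top1.npy",t)
cv2.imwrite("pics/top1.png",cv2.resize(t[b[1]-60:b[1]+60,b[0]-80:b[0]+80,::-1],None,fx=5,fy=5,interpolation=cv2.INTER_CUBIC))
E
```

```text
0.7 [[297.  328.6]]
0.8 [[286.9 336.5]]
0.9 [[274.6 344. ]]
1.0 [[260.4 351. ]]
1.1 [[244.3 357.2]]
1.2 [[226.7 362.5]]
1.3 [[207.8 366.5]]
O [0.54646538 0.09508851 0.        ] tip [[-0.08943864  0.00044681  0.        ]] handle [[-0.21429118 -0.00373019  0.        ]]
1.3651429792694902
[ 0.4978866  -0.12401445  0.02357056] [ 0.02990813  0.421655   -0.21603585]
0.5694263835421435 [ 0.49777357 -0.12408219  0.02377037] [-0.2929826   0.01008925  4.73858308] 5.2667
gx -0.22436234617907427 [[-0.22436235 -0.00409124  0.        ]]
[ 0.50053704 -0.09369795  0.02452682] [-0.40161725 -1.0051786  -2.98240736] 6.275
```

Grasped: the grip width of 0.57 matches the 50 mm handle, and the cover is at about 0.87 rad. Next, the insertion.

```bash
python3 - <<'E'
from h import *
for x in (-.15,-.125,-.095):
    hit=arm.line_to(jw(x,0,.0245),down(YAW),speed=.04,threshold=12); s=arm.observe()
    print(x,hit,wj(s["position"]).round(4),s["wrist_force"].round(1),s["grip_width"])
    if hit: break
else:
    arm.line_to(jw(-.095,0,.0232),speed=.02,threshold=12)
    set_gripper(1.0); s=arm.observe(); print(wj(s["position"]).round(4),s["wrist_force"].round(1))
    arm.line_to(jw(-.095,0,.30),speed=.25)
    arm.reach(jw(-.095,0,.30),down(YAW)); snap("w2")
print(arm.observe()["t"])
E
```

```text
-0.15 False [[-0.1502 -0.      0.0245]] [ 0.7  0.  -3. ] 0.5698714517451282
-0.125 False [[-0.1249  0.      0.0245]] [-0.2 -0.6 -2.9] 0.5671544119125688
-0.095 False [[-0.0951  0.      0.0245]] [ 0.3 -0.  -2.7] 0.5706483880607759
[[-0.095  -0.0001  0.0231]] [ 0.2  0.1 -0.6]
11.525
```

View pics/w2.png

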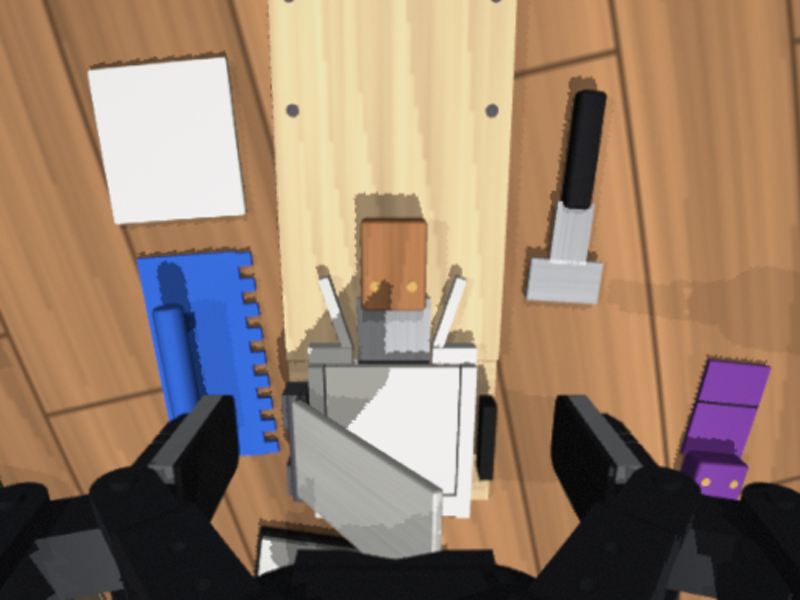

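The blade lies straight in the gap. The handle spans (362–427, 218–310) and the tile edge is at v≈362. I measure the handle ends against the tile edge, in the same picture.

```bash
python3 - <<'E'
from h import *
im,c=load("w2"); hsv=cv2.cvtColor(im,cv2.COLOR_RGB2HSV)
col=252
for cl in (245,252,262):
  print(cl,"tile",[(r,int(im[r,cl,1])) for r in range(222,240)])
  print("handle rear",[(r,int(im[r,cl,1])) for r in range(134,145)],"front",[(r,*map(int,im[r,cl])) for r in range(192,203)])
for r in (150,170,185): print(r,[ (u,*map(int,im[r,u])) for u in list(range(227,236))+list(range(268,278))])
J=lambda p,z: wj(cast([p],z,c)).round(4)[0]
print("rows z.036", [(r,J((255,r),.036)[0]) for r in range(228,238)])
print("rear", [(r,J((255,r),.044)[0]) for r in range(137,143)],"front",[(r,J((255,r),.044)[0]) for r in range(195,201)])
print([(u,J((u,170),.044)[1]) for u in (230,231,232,272,273,274)],[(u,J((u,150),.044)[1]) for u in (230,231,232,272,273,274)])
E
```

```text
245 tile [(222, 125), (223, 121), (224, 112), (225, 111), (226, 110), (227, 110), (228, 109), (229, 108), (230, 83), (231, 47), (232, 51), (233, 89), (234, 115), (235, 153), (236, 166), (237, 166), (238, 166), (239, 165)]
handle rear [(134, 113), (135, 113), (136, 112), (137, 112), (138, 101), (139, 76), (140, 54), (141, 69), (142, 93), (143, 115), (144, 124)] front [(192, 106, 71, 46), (193, 105, 71, 46), (194, 104, 70, 45), (195, 105, 72, 46), (196, 105, 72, 46), (197, 95, 65, 44), (198, 79, 62, 53), (199, 80, 76, 76), (200, 85, 84, 87), (201, 100, 99, 102), (202, 95, 95, 97)]
252 tile [(222, 195), (223, 190), (224, 153), (225, 117), (226, 108), (227, 107), (228, 107), (229, 106), (230, 83), (231, 47), (232, 52), (233, 89), (234, 121), (235, 190), (236, 231), (237, 238), (238, 239), (239, 239)]
handle rear [(134, 124), (135, 124), (136, 124), (137, 123), (138, 112), (139, 82), (140, 55), (141, 66), (142, 89), (143, 111), (144, 121)] front [(192, 165, 113, 73), (193, 166, 114, 73), (194, 166, 114, 74), (195, 166, 114, 74), (196, 166, 115, 74), (197, 157, 110, 74), (198, 147, 120, 10
[... 2195 characters left out ...]
np.float64(0.0025))]
rear [(137, np.float64(-0.1245)), (138, np.float64(-0.1234)), (139, np.float64(-0.1222)), (140, np.float64(-0.1211)), (141, np.float64(-0.1199)), (142, np.float64(-0.1188))] front [(195, np.float64(-0.0552)), (196, np.float64(-0.054)), (197, np.float64(-0.0527)), (198, np.float64(-0.0514)), (199, np.float64(-0.0502)), (200, np.float64(-0.0489))]
[(230, np.float64(-0.0251)), (231, np.float64(-0.0239)), (232, np.float64(-0.0227)), (272, np.float64(0.0246)), (273, np.float64(0.0258)), (274, np.float64(0.0269))] [(230, np.float64(-0.0247)), (231, np.float64(-0.0235)), (232, np.float64(-0.0223)), (272, np.float64(0.0242)), (273, np.float64(0.0254)), (274, np.float64(0.0265))]
```

The line shows at row 231–232, which is x≈+0.5 mm on the blade top. The handle ends read −0.120 and −0.050, and y≈0.5 mm, so all of it agrees with the blade being in to its line. Next I lower the cover with shut fingers along the arc.

```bash
python3 - <<'E'
from h import *
set_gripper(0.0)
X,r,h=.062,.142,.015
def pt(th):
    return jw(X,-.08+r*np.cos(th)-.004*np.sin(th)-h,.046+r*np.sin(th)+.004*np.cos(th))
rot=down(YAW); q=pt(1.05)
print([planner.inverse_kinematics(pt(t),rot) is not None for t in(1.05,.5,0)])
arm.reach([q[0],q[1],.30],rot); arm.line_to(q,rot,speed=.12,threshold=15)
f0=arm.observe()["wrist_force"]
for th in np.append(np.arange(.97,.03,-.08),[.0]):
    hit=arm.line_to(pt(th),speed=.04,threshold=25); s=arm.observe()
    print(round(th,2),hit,wj(s["position"]).round(4)[0],(s["wrist_force"]-f0).round(1),round(s["t"],1))
    if hit: break
np.save("top2.npy",capture("top")); snap("w3")
E
```

```text
[True, True, True]
0.97 False [ 0.0621 -0.0177  0.1654] [1.1 0.4 0.9] 14.6
0.89 False [ 0.062  -0.0084  0.1587] [1.  0.3 1.6] 15.1
0.81 False [0.0619 0.0004 0.1514] [1.3 0.7 0.3] 15.5
0.73 False [0.0619 0.0087 0.1434] [1.6 1.1 0.3] 15.9
0.65 False [0.0619 0.0162 0.1347] [1.2 0.2 1.2] 16.4
0.57 False [0.0619 0.0229 0.1257] [1.4 0.3 0. ] 16.8
0.49 False [0.0619 0.0289 0.116 ] [-0.5  0.3  0.3] 17.2
0.41 False [0.0619 0.0341 0.1059] [0.8 0.7 0.9] 17.7
0.33 False [0.0619 0.0385 0.0954] [ 1.3 -0.   0.6] 18.1
0.25 False [0.0619 0.042  0.0846] [1.  0.7 0.7] 18.5
0.17 False [0.0619 0.0447 0.0736] [0.8 0.9 0.7] 19.0
0.09 False [0.0618 0.0464 0.0624] [1.  0.7 0.6] 19.4
0.0 False [0.0621 0.0467 0.0501] [0.8 0.1 3.2] 19.9
```

```bash
python3 - <<'E'
from h import *
p=arm.observe()["position"]; 
hit=arm.line_to([p[0],p[1],.043],speed=.015,threshold=10); s=arm.observe(); print(hit,s["position"],s["wrist_force"].round(1))
arm.wait(.4)
arm.line_to([p[0],p[1],.25],speed=.2)
arm.reach(jw(-.095,0,.30),down(YAW)); arm.wait(.3); snap("w3"); print(arm.observe()["t"])
E
```

```text
True [0.51575382 0.16648651 0.05002061] [-1.  -0.3  5.2]
22.8083
```

View pics/w3.png

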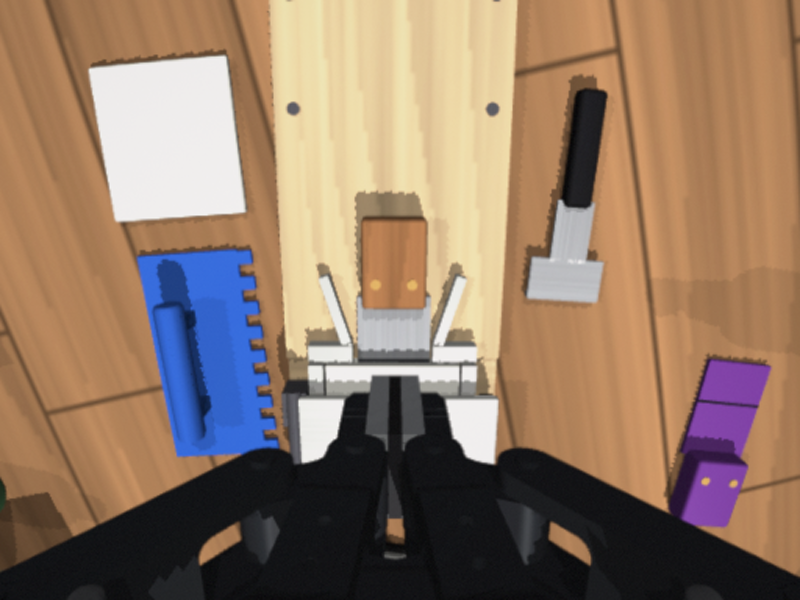

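The cover now lies level over the tile (front edge from (300,398) to (497,398)). The blade and tile edge look as before. I run a quick numeric check, then hand in.

```bash
python3 - <<'E'
from h import *
im,c=load("w3"); a,_=load("w2")
for th in (0,.04,.1): print(th,(proj(jw(.0225,-.08+.166*np.cos(th),.05+.166*np.sin(th)),c)/.64).round(1))
print([(r,int(im[r,262,1])) for r in range(224,240)],[(r,int(im[r,262,1])) for r in range(136,144)])
print([(u,int(im[270,u,1])) for u in range(310,324)])
arm.job_done(); print(arm.observe()["t"])
E
```

```text
0 [[499.4 398.4]]
0.04 [[500.8 402. ]]
0.1 [[502.4 407.7]]
[(224, 116), (225, 110), (226, 109), (227, 109), (228, 107), (229, 85), (230, 48), (231, 54), (232, 93), (233, 121), (234, 199), (235, 233), (236, 239), (237, 239), (238, 238), (239, 218)] [(136, 127), (137, 117), (138, 85), (139, 55), (140, 70), (141, 95), (142, 118), (143, 127)]
[(310, 239), (311, 238), (312, 238), (313, 238), (314, 239), (315, 239), (316, 237), (317, 212), (318, 149), (319, 121), (320, 121), (321, 123), (322, 125), (323, 119)]
the job is handed in; nothing more can be done
the job is handed in; nothing more can be done
```

The blade is in the gap to its line, the cover is down on its stop, and the job is handed in; no verdict is reported. I gripped the blade by its handle and slid it in. I then lowered the cover with shut fingers along its arc at about 0.2–0.3 rad/s and pulled the arm clear.

- **Blade:** after insertion the line measured about 0.5–1 mm from the tile's front edge, with y about 0.5 mm and the blade straight. After closing the cover, the handle and the tile edge had both shifted by the same single pixel row, so neither moved against the other.
- **Cover:** the fingers met the stop at z = 0.050 m, the closed height. The cover's free corner read about (497, 398) in the picture, against (499, 398) predicted for 0 rad and (501, 402) for 0.04 rad.
- **Forces:** readings stayed small, a few newtons at most, and the final press stopped at its 10 N limit.
- **Bystanders:** the scraper, trowel and spare tile looked unmoved in the last wrist picture. I did not check the float, tub and mug, which were out of that view and were never approached.

No check failed or disagreed.

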